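# Hang a cordless driver in the bench stand's snap hook

### The arm

A 6-joint arm with a two-finger parallel gripper is mounted at the origin on a cart in front of the work surface, level with it; the furniture and walls round the work are solid. World frame = base frame: x ahead of the robot, y to its left, z up, the work surface at z = 0. Lengths are in m, angles in rad, forces in N, time in s.
With the tool pointing down it reaches from about 0.375 to 0.925 m from the base axis. Payload 5.7 kg.
Tool frame: the origin (TCP) lies midway between the tips of the shut fingers; the grasp point (between the pads) lies 19 mm behind it; z points along the fingers, y is the line along which they close (so a half turn about z gives the same grasp; the last joint's range is limited). The gripper opens to 88 mm and grips with 3 to 60 N. Pads are 20 mm wide; open, the fingers measure 115 mm over their backs; the gripper's body (75 mm by 178 mm) begins 61 mm behind the grasp point.
Start: joints at [1.047, 0.359, 1.51, -0, 1.272, -0.115], TCP at [0.238, 0.551, 0.223] pointing down, gripper open.
Joint ranges: [-2.97, 2.97], [-1.01, 2.36], [0.21, 2.38], [-0.96, 4.11], [0.2, 2.71], [-2.98, 2.98]. Speed limits (rad/s): [2.39, 2.39, 3.14, 3.14, 3.14, 3.14].

### API

Orientations are given as a unit quaternion [x, y, z, w].
In Python, from bench import move_ptp, servo_line, goto_joints, move_gripper, sleep, inverse_kinematics, capture, PlanningError, close_job, spot_in, silhouettes, current_clock, current_joint_pos, current_qvel, current_joint_torque, current_position, current_orientation, current_force, current_torque, current_finger_gap, current_grip_force gives the robot as it stands. Calls block until the motion is done:
- move_ptp(position, orientation): joint-space move of the TCP to a pose.
- servo_line(position, orientation=None, rate=0.15, contact_N=None): straight line of the TCP; orientation=None keeps the orientation; rate is the mean speed in m/s. With contact_N (N) it stops when the force on the tool has changed by that much, and returns True; else False.
- goto_joints(angles): joint-space move.
- move_gripper(opening): finger opening in m; the grip force is fixed at half the most; returns when the fingers have stopped.
- sleep(seconds).
- inverse_kinematics(position, orientation): joint angles nearest the present ones, or None.
- capture(name): name is "scene" or "top"; returns a dict with "image" (384x512x3 uint8, blue, green, red), "range_z" (384x512 float32, m along the optical axis (not along the pixel's ray), 0 where there is no reading), "intrinsics" (3x3 intrinsics, pixels), "R" (3x3) and "t" (3): a world point X has camera coordinates R X + t. Camera axes: x right, y down, z forward; pixel columns grow to the right and rows downward; lengths in m; the calibration is good to about 2 mm. A picture is of the moment at which its call begins.
A pose or a line that the arm cannot do raises PlanningError and nothing moves.
- close_job(): hands the job in; it is judged then, once.
Trained networks look in the newest picture that a camera, given by its name, has taken for a name from the list of things; names that differ only in an ending like _2 or _b are one class to them, and where a whole thing is asked for, a point or a joint stands for the part that bears it (a point fixed in the world has none). Each returns a list of dicts, best first, with "conf" (0 to 1); they miss things now and then, are a little off and sometimes report something else, mostly with a low value. They report only what shows in the picture. A call takes as long as a camera call.
- spot_in(camera, query): "xy" ([column, row] in pixels, amid what is visible of it).
- silhouettes(camera, query): "region" (384x512 bool, what is visible of it) and "xy" ([column, row] in pixels, amid what is visible of it).
Readings, each from a call of its own:
- current_clock(): time.
- current_joint_pos(): joint angles.
- current_qvel(): joint speeds.
- current_joint_torque(): joint torques, N m.
- current_position(): TCP position.
- current_orientation(): TCP orientation.
- current_force(): force on the tool from outside, world axes, zero at the start.
- current_torque(): the same for the moment, N m.
- current_finger_gap(): finger opening in m.
- current_grip_force(): force on a finger pad.
Only numpy, scipy, OpenCV 4.12 (cv2) and the standard library are available. Lean on these libraries where they do the work, as an engineer would, in place of code of your own. Each camera call takes 0.05 s, during which the arm holds its last target. There are 200 camera calls.

### The job

Put the cordless screwdriver away on the bench stand: lift it out of its wooden holder, press the top of its wire bail against the snap hook's sprung gate until it slips inside and the gate snaps shut behind it, and ease it down until the hook carries its weight before you let go. Feel your way gently, with no more than about 15 N between driver and hook, keep the gripper off the stand and leave the other things where they are. In the end the driver hangs free and still from the hook.

Things in the scene. Friction and masses are not known exactly. Their poses are not given: they have to be found in the camera images.
- driver: Cordless in-line screwdriver, 0.24 to 0.40 kg, standing upright in the wooden holder. Origin at the bit tip, z up its axis. Steel chuck to z = 28 mm, round body 32 mm dia from z = 33 to 130 mm (grip it on the orange ribbed sleeve, z = 60 to 118), black cap to 139 mm; above it a rigid wire bail (see driver_eye). The same turned half round about z.
- driver_eye (a point): Middle of the underside of the bail's top bar, on the driver's axis 216 mm above the bit tip; axes as the driver's. The bail is a tall upright loop of 4 mm steel wire in the driver's y-z plane, rising from the cap; 30 mm wide outside along y, 22 mm inside.
- holder: Fixed light wooden block, 70 (x) x 110 (y) x 48 mm high; origin under its middle. Spare bits stick up 12 mm near its two short ends. The driver stands in a stepped hole at the middle (35 mm dia for the top 18 mm, 19.5 mm below, its bit tip 2 mm above the worktop). Clear of it when lifted 50 mm.
- stand: Fixed bench stand: dark steel base 170 (x) x 140 (y) x 15 mm, origin under its middle. A 14 mm aluminium rod rises 55 mm behind (+x) the middle and bends over at 336 mm height to point to -x; its end is 94 mm ahead (-x) of the middle. The snap hook hangs below the rod on a threaded shank, 70 mm ahead of the middle (see hook_axis).
- hook_axis (a point): Point fixed to the stand, on the hook's vertical axis 246 mm above the worktop; axes as the stand's. The hook's seat (its lowest inside point, where driver_eye rests when the driver hangs) lies on this axis at this height give or take 4 mm: how far the shank is screwed in differs each time and is not reported, so the seat must be felt.
- snap_hook (a joint): Swivel angle of the hook about hook_axis, rad, counterclockwise from above; at 0 the hook's axes are the stand's and its mouth looks to -x. Stiff (0.06 N m). Steel hook of 9 mm round stock; seen from its seat, spine at x = 7 to 16 mm, nose at x = -7 to -18 mm with its rounded top at z = 20 mm. Bends if the driver loads it with over 15 N.
- gate (a joint): Sprung brass gate, 5 mm thick. 0: shut on the nose's inside, 0.27 rad: open (hard stop). Opens inward (+x) only. From the seat: pivot x = -9.5, z = 47.5 mm, front face x = -10 mm at z = 27 mm; 2.3 N there starts it, 3.7 N opens it fully. A bar enters at z = 22 to 38 mm, opens it to 0.2 rad or more, slides down between nose and gate (bar's middle x = -7 to 0 mm); below z = 5 mm the gate snaps shut.
- parts_box: Clear flat compartment case, 98 x 150 x 29 mm; bystander, origin under its middle.
- amber_tape: Roll of amber tape lying flat, 62 mm dia, 15 mm high; bystander.
- marker: Black marker pen lying down, 120 x 20 mm; bystander.
- solder_reel: Reel of solder wire with blue flanges, 48 mm dia, 41 mm high; bystander.
- jar: Small flux jar with yellow lid, 36 mm dia, 39 mm high; bystander.

How it is judged:
By the outcome, as a careful person would: the job done as asked, in the order asked, and still so for the second after the job is handed in, with the robot touching nothing.
It also fails if it takes over 72 s, if anything falls off the work surface, if the arm or the gripper's body presses on something with over 40 N, if the wrist force passes 120 N, or if a joint passes its speed limit or range.

## Working session

There is one attempt and no reset: what is moved stays moved. The work goes in short steps, each a Python script; the robot and the scene stay as the last script left them, time stands still between calls to the robot, and variables do not carry over. Pictures are saved under pics/ and viewed, at most 10 in all, crops included, and the job is handed in when it is done.

```bash
mkdir -p pics; ls; cat > h.py <<'E'
import numpy as np, cv2
from bench import *
def cloud(c):
    K=c["intrinsics"];z=c["range_z"];v,u=np.indices(z.shape)
    P=np.stack([(u-K[0,2])/K[0,0]*z,(v-K[1,2])/K[1,1]*z,z],-1)
    return (P-c["t"])@c["R"]
def proj(c,X):
    p=c["intrinsics"]@(c["R"]@np.asarray(X)+c["t"]);return p[:2]/p[2]
E
python3 - <<'E'
from h import *
for n in("scene","top"):
    c=capture(n);P=cloud(c);ok=c["range_z"]>0
    cv2.imwrite(f"pics/{n}0.png",c["image"])
    np.savez(f"{n}0.npz",**c)
    print(n,"cam at",-c["R"].T@c["t"],c["R"][2])
    for q in("driver","holder","stand","snap_hook","parts_box","amber_tape","marker","solder_reel","jar"):
        for d in silhouettes(n,q)[:1]:
            m=d["region"]&ok;p=P[m]
            if len(p): print(q,round(d["conf"],2),np.round(d["xy"]),m.sum(),np.round(np.median(p,0),3),np.round(np.percentile(p,2,0),3),np.round(np.percentile(p,98,0),3))
            np.save(f"{n}_{q}.npy",d["region"])
print(current_clock(),current_orientation())
E
```

```text
pics
scene cam at [-0.12207449 -0.38328212  0.7323681 ] [ 0.70902796  0.34916488 -0.61266895]
driver 0.65 [342. 217.] 713 [ 0.582 -0.242  0.11 ] [ 0.575 -0.256  0.001] [ 0.737 -0.195  0.22 ]
holder 0.83 [334. 241.] 1589 [ 0.562 -0.249  0.047] [ 0.554 -0.296  0.001] [ 0.625 -0.188  0.056]
stand 0.84 [243. 212.] 4050 [ 0.564 -0.005  0.017] [ 0.485 -0.069  0.008] [0.669 0.068 0.344]
snap_hook 0.63 [221. 143.] 343 [ 0.499 -0.004  0.273] [ 0.484 -0.009  0.073] [0.758 0.156 0.32 ]
parts_box 0.71 [303. 306.] 3360 [ 0.377 -0.241  0.029] [ 0.34  -0.309  0.008] [ 0.431 -0.167  0.032]
amber_tape 0.95 [242. 292.] 607 [ 0.387 -0.107  0.015] [ 0.361 -0.136 -0.   ] [ 0.419 -0.077  0.018]
marker 0.95 [208. 276.] 425 [ 0.38  -0.027  0.017] [ 0.331 -0.047  0.006] [ 0.439 -0.005  0.022]
solder_reel 0.67 [182. 264.] 429 [0.374 0.043 0.028] [0.358 0.025 0.002] [0.4   0.067 0.032]
jar 0.71 [157. 253.] 300 [0.378 0.103 0.034] [0.368 0.092 0.001] [0.399 0.122 0.042]
top cam at [ 0.37114245 -0.08814574  1.29628472] [ 0.09979215 -0.001061   -0.99500774]
driver 0.6 [311. 162.] 219 [ 0.588 -0.238  0.137] [ 0.575 -0.266  0.044] [ 0.621 -0.226  0.22 ]
holder 0.82 [300. 168.] 776 [ 0.582 -0.23   0.047] [ 0.555 -0.294  0.011] [ 0.623 -0.187  0.056]
stand 0.8 [219. 174.] 2869 [ 0.562 -0.006  0.015] [ 0.485 -0.068  0.009] [0.649 0.066 0.344]
parts_box 0.89 [302. 233.] 1635 [ 0.387 -0.236  0.028] [ 0.344 -0.307  0.022] [ 0.431 -0.165  0.033]
amber_tape 0.74 [262. 230.] 218 [ 0.392 -0.107  0.014] [ 0.363 -0.134  0.009] [ 0.418 -0.078  0.019]
marker 0.6 [232. 233.] 304 [ 0.392 -0.026  0.016] [ 0.334 -0.046 -0.004] [ 0.444 -0.006  0.022]
solder_reel 0.6 [205. 235.] 230 [0.38  0.048 0.027] [ 0.358  0.025 -0.003] [0.401 0.068 0.033]
jar 0.42 [184. 234.] 136 [0.385 0.107 0.038] [0.368 0.092 0.011] [0.402 0.124 0.043]
1.0 [ 2.02978289e-01  9.79183237e-01 -4.67762488e-05 -3.60020457e-06]
```

```bash
python3 - <<'E'
from h import *
im=cv2.imread("pics/scene0.png")
a=cv2.resize(im[95:295,170:390],None,fx=2.7,fy=2.7,interpolation=cv2.INTER_CUBIC)
cv2.imwrite("pics/crop0.png",a)
for n in("scene","top"):
    c=np.load(n+"0.npz");P=cloud(c);ok=c["range_z"]>0
    near=ok&(P[...,0]>.4)&(P[...,0]<.7)
    h=P[near&(P[...,2]>.044)&(P[...,2]<.052)&(P[...,1]<-.15)&(P[...,1]>-.33)]
    print(n,"holder top",len(h),cv2.minAreaRect((h[:,:2]*1000).astype(np.float32)))
    s=P[near&(P[...,2]>.011)&(P[...,2]<.019)&(abs(P[...,1])<.12)]
    print("base top",len(s),cv2.minAreaRect((s[:,:2]*1000).astype(np.float32)))
    for lo,hi in((.06,.12),(.142,.205),(.206,.24)):
        d=P[near&(P[...,2]>lo)&(P[...,2]<hi)&(P[...,1]<-.15)&(P[...,1]>-.33)]
        print("driver",lo,len(d),np.round(d.mean(0),4),np.round(d.min(0),3),np.round(d.max(0),3))
    r=P[near&(P[...,2]>.325)&(abs(P[...,1])<.12)]
    print("rod",len(r),np.round(r.min(0),3),np.round(r.max(0),3),np.polyfit(r[:,0],r[:,1],1))
    k=P[near&(P[...,2]>.23)&(P[...,2]<.32)&(P[...,0]<.53)&(abs(P[...,1])<.12)]
    if len(k): print("hook",len(k),np.round(k.mean(0),4),np.round(k.min(0),3),np.round(k.max(0),3))
E
```

```text
scene holder top 857 ((591.1065673828125, -240.4940643310547), (75.0880126953125, 110.44149017333984), 1.83696448802948)
base top 2684 ((523.939697265625, -10.432289123535156), (285.7639465332031, 166.72596740722656), 12.064584732055664)
driver 0.06 301 [ 0.58   -0.2433  0.0901] [ 0.568 -0.285  0.06 ] [ 0.614 -0.197  0.12 ]
driver 0.142 109 [ 0.5904 -0.2412  0.169 ] [ 0.579 -0.255  0.142] [ 0.603 -0.226  0.204]
driver 0.206 40 [ 0.5909 -0.2416  0.2168] [ 0.588 -0.255  0.207] [ 0.594 -0.227  0.224]
rod 395 [ 0.475 -0.014  0.326] [0.622 0.007 0.351] [ 0.00527079 -0.00824079]
hook 285 [ 0.498  -0.0041  0.2811] [ 0.481 -0.01   0.243] [0.514 0.003 0.32 ]
top holder top 616 ((590.9669189453125, -241.28524780273438), (70.59768676757812, 109.98117065429688), 1.8154540061950684)
base top 2055 ((524.3812866210938, -10.48590087890625), (281.4034729003906, 165.3495330810547), 12.179085731506348)
driver 0.06 51 [ 0.5822 -0.2315  0.0884] [ 0.567 -0.252  0.061] [ 0.611 -0.197  0.119]
driver 0.142 24 [ 0.5906 -0.2412  0.1653] [ 0.58  -0.255  0.142] [ 0.6   -0.226  0.204]
driver 0.206 22 [ 0.5914 -0.239   0.217 ] [ 0.588 -0.254  0.206] [ 0.594 -0.227  0.224]
rod 461 [ 0.476 -0.013  0.325] [0.625 0.008 0.354] [ 0.01551493 -0.01098354]
hook 14 [ 0.4977 -0.0064  0.2581] [ 0.484 -0.009  0.244] [ 0.513 -0.004  0.295]
```

View pics/crop0.png

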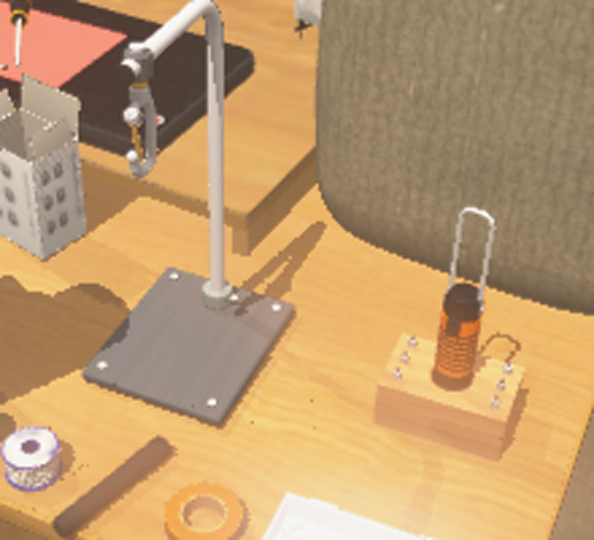

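View pics/top0.png

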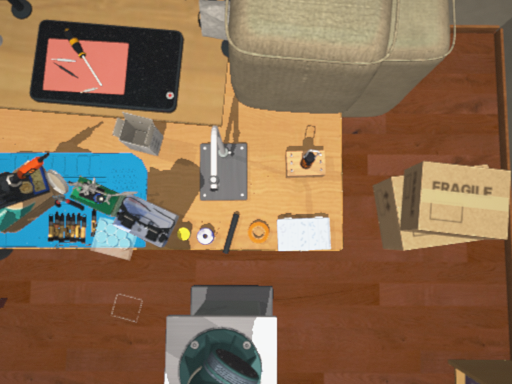

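The crop shows the driver upright in the holder at about (460,340), with its bail roughly along y. The hook hangs at (140,140) with its mouth towards −x. In the top view a solid armchair stands behind the holder at (330,60). The bail prevents a vertical grasp, so I'll look for side-grasp poses and refine the yaws.

```bash
cat >> h.py <<'E'
from scipy.spatial.transform import Rotation as Rn
def quat(psi,tilt,flip=0):
    z=np.array([np.cos(psi)*np.cos(tilt),np.sin(psi)*np.cos(tilt),-np.sin(tilt)])
    y=np.array([-np.sin(psi),np.cos(psi),0])*(-1 if flip else 1)
    return Rn.from_matrix(np.c_[np.cross(y,z),y,z]).as_quat()
def zax(q): return Rn.from_quat(q).as_matrix()[:,2]
E
python3 - <<'E'
from h import *
A=[]
for n in("scene","top"):
    c=np.load(n+"0.npz");P=cloud(c);ok=c["range_z"]>0
    X=P[ok]
    ch=X[(X[:,0]>.6)&(X[:,1]<-.1)&(X[:,1]>-.4)&(X[:,2]>.05)&(X[:,2]<.6)&(X[:,0]<1.2)&~((abs(X[:,0]-.59)<.05))]
    if len(ch): print("chair", len(ch),np.round(np.percentile(ch,1,0),3))
    m=np.load(n+"_stand.npy")&ok
    b=P[m];b=b[(abs(b[:,2]-.015)<.004)]
    print("base",cv2.minAreaRect((b[:,:2]*1000).astype(np.float32)))
    d=X[(abs(X[:,0]-.591)<.03)&(abs(X[:,1]+.241)<.03)&(X[:,2]>.144)&(X[:,2]<.23)]
    print("bail dx/dy",np.polyfit(d[:,1],d[:,0],1),"x-z slope",np.polyfit(d[:,2],d[:,0],1), 'ymid',(np.percentile(d[:,1],2)+np.percentile(d[:,1],98))/2)
    k=X[(abs(X[:,0]-.498)<.03)&(abs(X[:,1]+.004)<.03)&(X[:,2]>.23)&(X[:,2]<.285)]
    print("hook dy/dx",len(k),np.polyfit(k[:,0],k[:,1],1))
    s=X[(abs(X[:,0]-.625)<.03)&(abs(X[:,1]+.004)<.03)&(X[:,2]>.05)&(X[:,2]<.3)]
    print("post",len(s),s.mean(0),s.min(0),s.max(0))
g=.019
for psi in np.radians(np.arange(0,121,15)):
  for t in np.radians([0,15,30,45]):
    for f in(0,1):
      q=quat(psi,t,f);z=zax(q)
      js=[inverse_kinematics(np.array(p)+g*z,q) for p in((.591,-.241,.106),(.591,-.241,.18),(.5,-.004,.165),(.475,-.004,.165),(.591-.08*np.cos(psi),-.241-.08*np.sin(psi),.106))]
      if sum(j is not None for j in js)==5: print(np.degrees([psi,t]).round(),f,np.round(js[0],2),np.round(js[2],2))
      elif f==0: print(np.degrees([psi,t]).round(),[j is not None for j in js])
E
```

```text
chair 27418 [ 0.726 -0.395  0.062]
base ((569.6849975585938, -1.6978378295898438), (171.61285400390625, 140.51119995117188), 0.611650824546814)
bail dx/dy [0.13818088 0.62416785] x-z slope [-0.00269221  0.59136116] ymid -0.24075048461345733
hook dy/dx 151 [-0.08444397  0.03819858]
post 509 [ 0.62088826 -0.00248973  0.18636175] [ 0.61653739 -0.00872209  0.05162847] [0.62943316 0.00700889 0.29964798]
chair 13639 [ 0.726 -0.376  0.089]
base ((568.8677368164062, -1.32135009765625), (167.68798828125, 139.69166564941406), 0.615212619304657)
bail dx/dy [0.13965883 0.6244586 ] x-z slope [0.02021423 0.58688583] ymid -0.2407339931541592
hook dy/dx 12 [-0.08396216  0.03576304]
post 92 [ 0.62025983 -0.00346712  0.16933944] [ 0.61753709 -0.00785471  0.05119915] [0.62607231 0.0059515  0.29914404]
[0. 0.] [True, True, False, False, True]
[ 0. 15.] [True, True, False, False, False]
[ 0. 30.] [True, True, False, False, False]
[ 0. 45.] [True, True, False, False, True]
[15.  0.] [True, True, False, False, True]
[15. 15.] [True, True, False, False, True]
[15. 30.] [True, True, False, False, True]
[15. 
[... 3762 characters left out ...]
9  1.64  0.52  1.54  2.16]
[105.  45.] 1 [-0.72  0.89  1.13  0.41  1.8  -1.03] [-0.53  0.59  1.64  0.52  1.54 -0.98]
[120.   0.] [True, True, True, True, False]
[120.  15.] 0 [-0.69  1.24  0.72  0.53  2.41  2.07] [-0.52  0.93  1.37  0.58  2.04  2.  ]
[120.  15.] 1 [-0.69  1.24  0.72  0.53  2.41 -1.07] [-0.52  0.93  1.37  0.58  2.04 -1.14]
[120.  30.] 0 [-0.68  1.09  0.86  0.39  2.18  1.99] [-0.49  0.79  1.44  0.49  1.86  2.02]
[120.  30.] 1 [-0.68  1.09  0.86  0.39  2.18 -1.15] [-0.49  0.79  1.44  0.49  1.86 -1.12]
[120.  45.] 0 [-0.65  0.94  1.02  0.29  1.92  1.96] [-0.45  0.64  1.52  0.41  1.66  2.06]
[120.  45.] 1 [-0.65  0.94  1.02  0.29  1.92 -1.18] [-0.45  0.64  1.52  0.41  1.66 -1.08]
```

The driver's yaw is about −7.9° and the hook's about −4.8°, with the hook axis near (0.499, −0.0015). I'll grip along the driver's x axis, pointing the tool about +y with a 15° tilt. First I'll check the free space on the right, then go over the top to the pregrasp.

```bash
cat >> h.py <<'E'
D0=np.array([.592,-.241]); YD=-.138; YH=-.084; HA=np.array([.4992,-.0015]); TILT=np.radians(15)
QG=quat(np.pi/2+YD,TILT,1)
def tcp(g,q): return np.asarray(g)+.019*zax(q)
E
python3 - <<'E'
from h import *
for n in("scene","top"):
    c=np.load(n+"0.npz");X=cloud(c)[c["range_z"]>0]
    s=X[(X[:,1]<-.36)&(X[:,1]>-.9)&(X[:,0]>.3)&(X[:,0]<.75)&(X[:,2]>.02)]
    print(n,len(s),s.min(0) if len(s) else "",s.max(0) if len(s) else "")
q=current_orientation()
a=np.array([.19,.38,.46])
servo_line(a,q,rate=.3)
j=current_joint_pos();j2=np.array(j);j2[0]=-.9
goto_joints(j2);print(current_position())
back=np.array([-np.cos(np.pi/2+YD),-np.sin(np.pi/2+YD),0])
pre=np.r_[D0,.1]+.11*back
move_ptp(tcp(pre+[0,0,.12],QG),QG)
servo_line(tcp(pre,QG),rate=.2)
print(current_clock(),current_joint_pos().round(2) if hasattr(current_joint_pos(),'round') else current_joint_pos(),current_force(),current_finger_gap())
c=capture("scene");cv2.imwrite("pics/pre.png",c["image"])
E
```

```text
scene 478 [ 0.73553313 -0.37119996  0.07221185] [ 0.74997963 -0.36001729  0.4340528 ]
top 37 [ 0.73752484 -0.36714319  0.12896252] [ 0.74994868 -0.36048821  0.4346644 ]
[ 0.31498461 -0.28500587  0.45879614]
6.6917 [-1.    1.15  0.96  0.81  2.09 -0.88] [ 0.49414305 -0.03075472  1.15590111] 0.08791571217092352
```

View pics/pre.png

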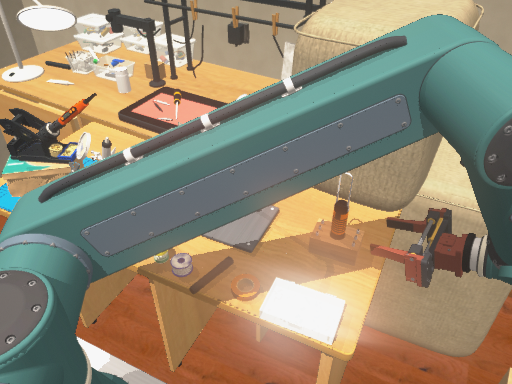

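The picture shows the open gripper at (420,250) pointing at the driver at (340,220), clear of everything. I'll grasp and lift.

```bash
python3 - <<'E'
from h import *
g=np.r_[D0,.1]
print(servo_line(tcp(g,QG),rate=.1,contact_N=6),current_force())
f0=np.array(current_force())
move_gripper(.02)
print("gap",current_finger_gap(),current_grip_force(),np.array(current_force())-f0)
print(servo_line(tcp(g+[0,0,.006],QG),rate=.03,contact_N=15),np.array(current_force())-f0)
servo_line(tcp(g+[0,0,.07],QG),rate=.08)
sleep(.3)
print(np.array(current_force())-f0,current_torque(),current_finger_gap(),current_clock())
c=capture("top");np.savez("top1.npz",**c);s=capture("scene");np.savez("scene1.npz",**s)
for c in(c,s):
    X=cloud(c)[c["range_z"]>0]
    d=X[(abs(X[:,0]-.591)<.03)&(abs(X[:,1]+.241)<.03)&(X[:,2]>.22)&(X[:,2]<.31)]
    t=d[d[:,2]>d[:,2].max()-.012]
    print(len(d),"bail dx/dy",np.polyfit(d[:,1],d[:,0],1)[0],"tilt x/z",np.polyfit(d[:,2],d[:,0],1)[0],"top",t.mean(0),t.min(0),t.max(0))
cv2.imwrite("pics/lift.png",cv2.resize(s["image"][80:300,260:480],None,fx=2.5,fy=2.5))
E
```

```text
False [-0.25790539  0.35739916 -0.68619809]
gap 0.03159503595858851 29.938524663448334 [ 0.48922924 -0.75978205  0.2656975 ]
False [-0.13434199 -0.08168589 -2.35006784]
[-0.02061876  0.0306188  -1.89530311] [-0.95430888  0.15978479 -0.01128362] 0.03162042710244529 10.5
39 bail dx/dy 0.15757942673323394 tilt x/z 0.00643476849395359 top [ 0.58873177 -0.23974129  0.28854581] [ 0.58504367 -0.2544873   0.28088222] [ 0.59180931 -0.22710644  0.29276764]
139 bail dx/dy 0.13698522324360465 tilt x/z -0.005979533104222309 top [ 0.58792744 -0.24194611  0.28829098] [ 0.58436276 -0.25511664  0.28092391] [ 0.59068919 -0.22678068  0.29259555]
```

View pics/lift.png

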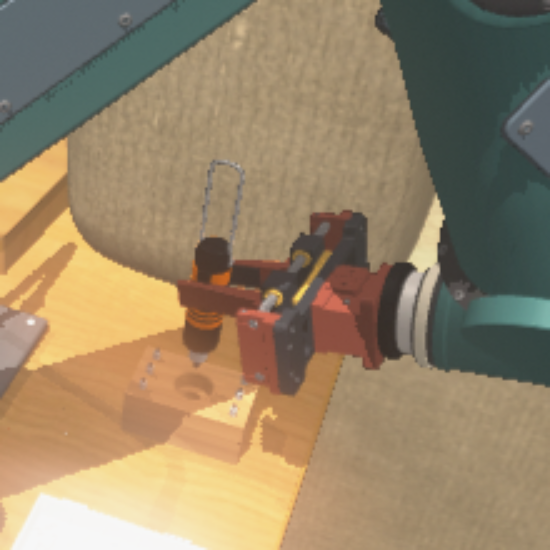

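The driver is out of the holder and clear, with the bail top at z = 0.292 as expected; the eye sits about −3 mm in x from the commanded grasp. I'll move to in front of the hook.

```bash
cat >> h.py <<'E'
QH=quat(np.pi/2+YH,TILT,1)
OFF=np.array([-.003,0,.118])   # eye - commanded grasp point
HX=np.array([np.cos(YH),np.sin(YH),0]);HY=np.array([-HX[1],HX[0],0])
def eye(x,y,z):  # TCP target for eye at hook-frame x,y, world z
    return tcp(np.r_[HA,0]+x*HX+y*HY+[0,0,z]-OFF,QH)
def where():     # eye in hook frame, world z
    e=np.array(current_position())-.019*zax(current_orientation())+OFF-np.r_[HA,0]
    return np.round(np.array([e@HX,e@HY,e[2]])*1000,2)
def F():
    f=np.mean([(sleep(.01),current_force())[1] for _ in range(5)],0)
    return np.array([f@HX,f@HY,f[2]])
E
python3 - <<'E'
from h import *
servo_line(eye(-.06,0,.288),QH,rate=.18)
servo_line(eye(-.045,0,.275),rate=.1)
sleep(.4);print(where(),F(),current_torque(),current_clock())
for n in("scene","top"):
    c=capture(n);np.savez(n+"2.npz",**c);X=cloud(c)[c["range_z"]>0]
    d=X[(abs(X[:,0]-.454)<.022)&(abs(X[:,1])<.03)&(X[:,2]>.2)&(X[:,2]<.29)]
    if len(d)>5:
        t=d[d[:,2]>.268];print(n,len(d),len(t),"bail dx/dy",np.polyfit(d[:,1],d[:,0],1)[0],"top",t.mean(0),t.min(0),t.max(0))
    k=X[(abs(X[:,0]-.498)<.022)&(abs(X[:,1]+.004)<.03)&(X[:,2]>.23)&(X[:,2]<.30)]
    if len(k)>5: print("hook",len(k),k.min(0),k.max(0))
    u,v=proj(c,[.475,0,.27]).astype(int);print(u,v)
    cv2.imwrite(f"pics/at_{n}.png",cv2.resize(c["image"][max(v-50,0):v+50,max(u-65,0):u+65],None,fx=6,fy=6,interpolation=cv2.INTER_CUBIC))
E
```

```text
[-4.5100e+01  2.0000e-02  2.7514e+02] [ 0.16875013  0.11229833 -3.03512386] [-0.93578852  0.14169041 -0.02638137] 13.1417
scene 153 34 bail dx/dy 0.08510684073867796 top [0.45383765 0.00130333 0.27598097] [ 0.4506843  -0.01120946  0.2687029 ] [0.45623104 0.01468941 0.28006692]
hook 211 [ 0.48274568 -0.00855663  0.24232852] [0.51562506 0.00411382 0.2999605 ]
214 152
top 40 21 bail dx/dy 0.050786612149329786 top [0.45397513 0.00097291 0.27694262] [ 0.45202653 -0.01205795  0.27094678] [0.45691351 0.01623265 0.28153639]
hook 14 [ 0.48397468 -0.00856858  0.24099218] [ 0.51337969 -0.00397376  0.29513113]
215 194
```

View pics/at_scene.png

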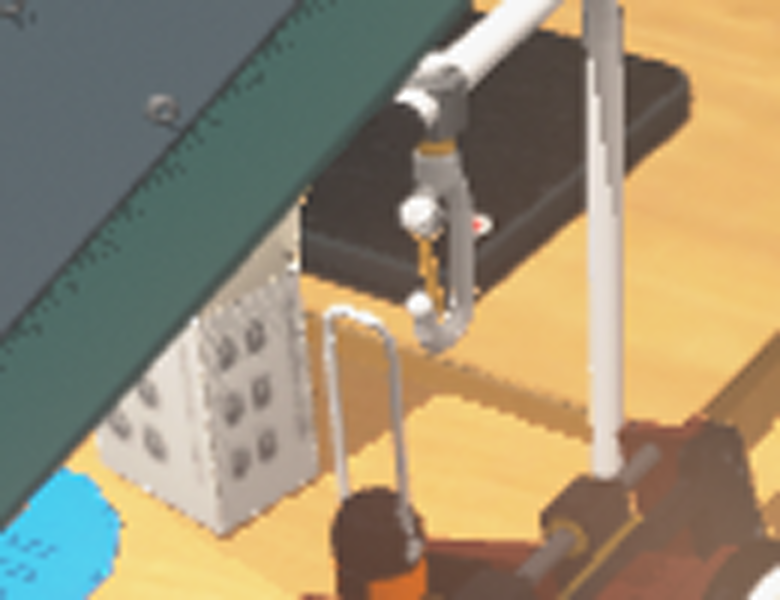

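View pics/at_top.png

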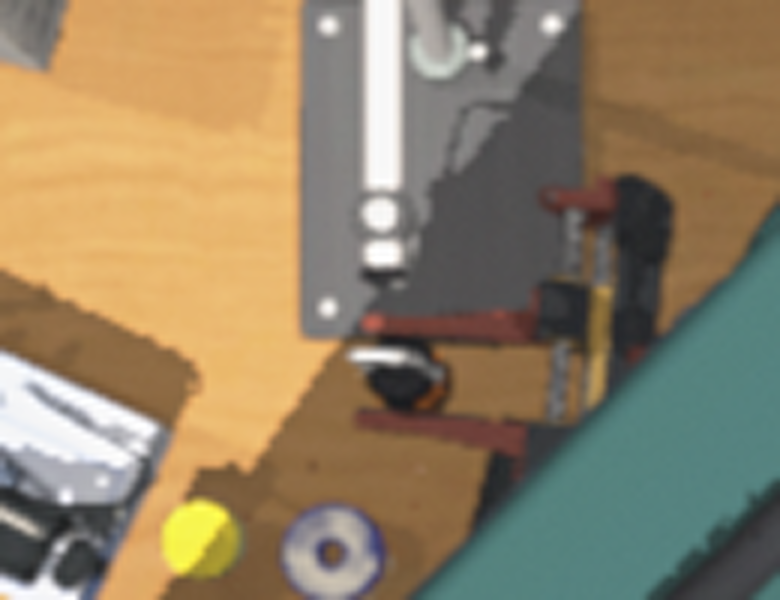

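The hook shows at (440,280) in the crop with its mouth facing the bail at (360,400). Its lowest point is about z = 0.242, so the seat is probably near 0.250. Now I'll feel for the gate.

```bash
python3 - <<'E'
from h import *
servo_line(eye(-.03,0,.278),rate=.05);sleep(.3)
f0=F();np.save("f0.npy",f0);print(f0)
r=servo_line(eye(-.004,0,.278),rate=.012,contact_N=1.5)
print("contact",r,where(),F()-f0)
w=where()[0]/1000
for i in range(9):
    w+=.001
    servo_line(eye(w,0,.278),rate=.02);sleep(.05)
    f=F()-f0;print(where(),f.round(2))
    if np.linalg.norm(f)>6: break
print(current_clock())
E
```

```text
[ 0.26656796  0.17999932 -2.99849787]
contact True [-1.1050e+01 -6.0000e-02  2.7707e+02] [-1.31317753 -0.28587318  0.6054362 ]
[-1.0470e+01  1.0000e-01  2.7788e+02] [-3.58 -0.08 -1.05]
[ -9.21  -0.   277.89] [-3.73  0.15 -1.56]
[-8.1300e+00 -3.0000e-02  2.7792e+02] [-4.4  -0.28 -2.28]
[-7.1300e+00 -1.0000e-02  2.7796e+02] [-4.65  0.25 -2.87]
[-6.1600e+00  3.0000e-02  2.7804e+02] [-4.49 -0.03 -3.11]
[-5.3900e+00  1.0000e-01  2.7807e+02] [-5.94 -0.49 -2.81]
17.6083
```

Contact came about where expected, and the gate opened over roughly 6 mm of travel. Now I'll ease down in 1 mm steps, regulating the push and watching for nose or seat contact.

```bash
cat > down.py <<'E'
from h import *
f0=np.load("f0.npy");w=where();x,z=w[0]/1000,w[2]/1000
for i in range(26):
    z-=.001
    servo_line(eye(x,0,z),rate=.02)
    f=F()-f0;print(where(),f.round(2))
    if np.linalg.norm(f)>9 or f[2]>5: print("stop");break
    if f[0]<-4.6 and f[2]<.5: x-=.0006
    elif f[0]>-3.4 and x<-.002: x+=.0006
    if z<.252: break
print(current_clock())
E
python3 down.py
```

```text
[-5.4500e+00  7.0000e-02  2.7732e+02] [-5.39 -0.13 -0.93]
[-5.8700e+00 -5.0000e-02  2.7598e+02] [-4.06 -0.25 -1.26]
[-5.8600e+00 -5.0000e-02  2.7495e+02] [-4.   -0.29 -1.4 ]
[-5.8800e+00 -6.0000e-02  2.7391e+02] [-3.57  0.06 -2.02]
[-5.9100e+00 -5.0000e-02  2.7294e+02] [-3.42  0.12 -1.66]
[-5.92e+00 -1.00e-02  2.72e+02] [-3.25 -0.42 -1.47]
[-5.2800e+00 -5.0000e-02  2.7095e+02] [-3.24 -0.23 -1.38]
[-4.7000e+00 -2.0000e-02  2.6993e+02] [-2.98 -0.19 -1.29]
[-4.1000e+00 -5.0000e-02  2.6892e+02] [-2.53  0.35 -1.26]
[-3.5100e+00 -4.0000e-02  2.6795e+02] [-2.58 -0.65 -1.18]
[-2.9100e+00 -4.0000e-02  2.6696e+02] [-2.81 -0.11 -1.19]
[-2.3000e+00 -5.0000e-02  2.6595e+02] [-2.49 -0.1  -1.42]
[-1.6900e+00 -2.0000e-02  2.6495e+02] [-2.41 -0.47 -1.39]
[-1.7400e+00 -2.0000e-02  2.6399e+02] [-2.25 -0.17 -1.03]
[ -1.74   0.   262.99] [-2.66 -0.05 -0.91]
[-1.7500e+00 -1.0000e-02  2.6197e+02] [-2.06 -0.28 -0.91]
[-1.7400e+00 -3.0000e-02  2.6098e+02] [-2.33 -0.16 -0.82]
[-1.7400e+00 -2.0000e-02  2.5999e+02] [-1.83 -0.08 -0.75]
[-1.7600e+00 -3.0000e-02  2.5898e+02] [-2.16 -0.07 -0.54]
[-1.74e+00 -3.00e-02  2.58e+02] [-2.15  0.07 -0.66]
[-1.73e+00 -4.00e-02  2.57e+02] [-1.94 -0.02 -1.09]
[-1.7500e+00 -2.0000e-02  2.5599e+02] [-1.66 -0.22 -1.15]
[-1.7400e+00 -2.0000e-02  2.5495e+02] [-1.78 -0.2  -1.19]
[-1.7300e+00 -5.0000e-02  2.5392e+02] [-1.24  0.04 -1.91]
[-1.6600e+00 -9.0000e-02  2.5275e+02] [-1.22 -0.27 -3.02]
[-1.7200e+00 -2.0000e-02  2.5194e+02] [-0.99 -0.29 -2.45]
25.1917
```

```bash
cat > seat.py <<'E'
from h import *
f0=np.load("f0.npy");w=where();x,z=-.0012,w[2]/1000
for i in range(34):
    z-=.0005
    servo_line(eye(x,0,z),rate=.02)
    f=F()-f0;print(where(),f.round(2))
    if f[2]>2.6 or np.linalg.norm(f)>8 or z<.238: break
sleep(.3);print(where(),(F()-f0).round(2),current_torque(),current_clock())
c=capture("scene");u,v=proj(c,[.49,0,.27]).astype(int)
cv2.imwrite("pics/seat.png",cv2.resize(c["image"][v-50:v+50,u-65:u+65],None,fx=6,fy=6,interpolation=cv2.INTER_CUBIC))
E
python3 seat.py
```

```text
[-9.700e-01  3.000e-02  2.517e+02] [ 0.02  0.03 -0.19]
[-1.1700e+00  5.0000e-02  2.5107e+02] [-0.43  0.2  -0.5 ]
[-1.2000e+00  3.0000e-02  2.5048e+02] [-0.51 -0.23 -0.04]
[ -1.19   0.   249.95] [-0.3  -0.19 -0.19]
[-1.1800e+00 -1.0000e-02  2.4945e+02] [-0.04 -0.56 -0.03]
[ -1.19  -0.   248.94] [-0.36  0.18 -0.37]
[-1.2000e+00  2.0000e-02  2.4846e+02] [-0.31 -0.41 -0.18]
[-1.2000e+00  3.0000e-02  2.4802e+02] [-0.18 -0.33  0.17]
[-1.2200e+00  9.0000e-02  2.4777e+02] [-0.37 -0.08  2.45]
[-1.2400e+00  1.7000e-01  2.4756e+02] [-0.41 -0.01  6.26]
[-1.2400e+00  1.3000e-01  2.4744e+02] [-0.39 -0.46  8.6 ] [ 0.39340635 -0.00121885  0.00696892] 28.45
```

View pics/seat.png

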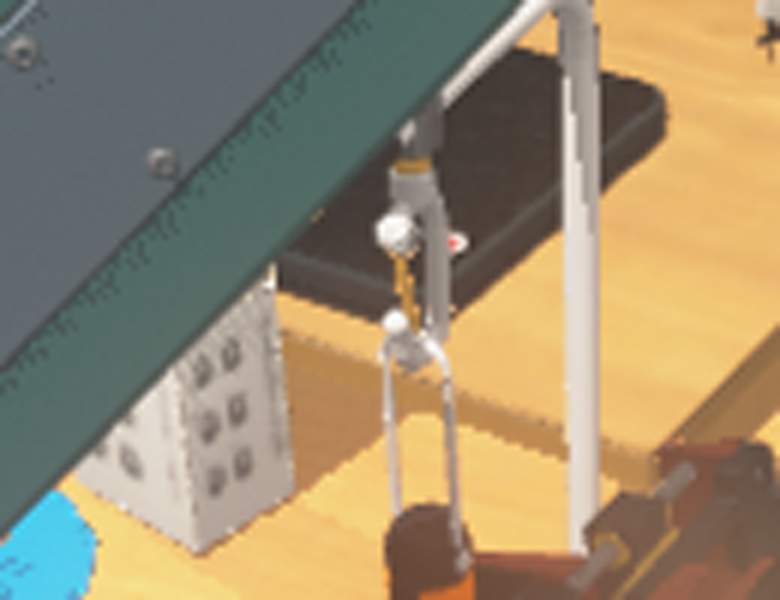

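The gate snapped shut when z reached about 0.2517, where the drag vanished, and the seat was felt at z ≈ 0.248. The picture shows the gate shut at (405,290) with the bail bar inside below it. I'll trim the load to about the driver's weight, release and back off.

```bash
python3 - <<'E'
from h import *
f0=np.load("f0.npy");z=.24756
for i in range(12):
    f=F()-f0;print(where(),f.round(2))
    if f[2]<3.6: break
    z+=.0002;servo_line(eye(-.0012,0,z),rate=.02);sleep(.1)
move_gripper(.05);sleep(.3)
print("gap",current_finger_gap(),F()-f0)
move_gripper(.088);sleep(.3)
p=np.array(current_position());b=-zax(current_orientation());b[2]=0;b/=np.linalg.norm(b)
print(servo_line(p+.14*b,rate=.06,contact_N=5),current_clock())
servo_line(p+.22*b,rate=.15)
sleep(1.5)
prev=None
for i in range(2):
    c=capture("scene");X=cloud(c)[c["range_z"]>0]
    d=X[(abs(X[:,0]-.498)<.04)&(abs(X[:,1])<.04)&(X[:,2]>.03)&(X[:,2]<.17)]
    print(len(d),d.mean(0),[np.round(d[(d[:,2]>a)&(d[:,2]<a+.03)].mean(0),4) for a in(.035,.07,.13)])
    sleep(.7)
cv2.imwrite("pics/end.png",c["image"]);print(current_clock())
E
```

```text
[-1.2400e+00  1.3000e-01  2.4744e+02] [-0.21 -0.3   8.15]
[-1.190e+00 -1.000e-02  2.476e+02] [-0.35 -0.54  4.65]
[-1.1500e+00 -7.0000e-02  2.4772e+02] [-0.47 -0.24  3.07]
gap 0.049790170931735274 [-0.71379019  0.01031495  3.13298282]
False 33.7083
532 [ 0.48750404 -0.00849969  0.11387737] [array([ 0.4905, -0.0054,  0.0506]), array([ 0.4869, -0.0082,  0.0851]), array([ 0.4871, -0.0086,  0.1449])]
533 [ 0.4875726  -0.00844972  0.11355596] [array([ 0.4903, -0.0048,  0.0518]), array([ 0.4869, -0.0081,  0.0852]), array([ 0.4869, -0.0085,  0.1452])]
37.3917
```

View pics/end.png

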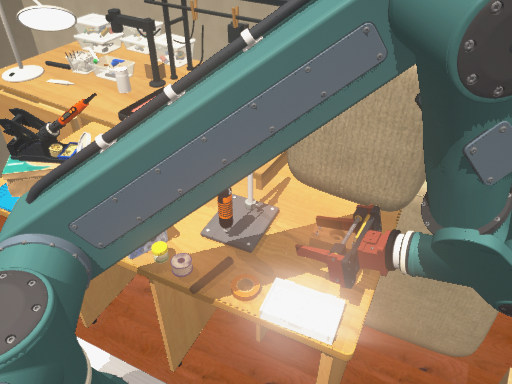

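The picture shows the driver hanging upright and still at (225,208), with the gripper well clear at (345,245) and the bystanders where they were.

```bash
python3 -c "
from h import *
sleep(1.5);print(current_force(),current_clock());print(close_job())"
```

```text
[-0.07018372 -0.62765582 -0.17212921] 38.8917
the job is handed in; nothing more can be done
None
```

The driver hangs free and still from the snap hook with the gate shut behind the bail, and I handed the job in at about 39 s; the highest driver–hook force read was about 8.6 N.

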